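# Trace the broken jar handle for the recorder

## Task

Record the curve of the grey stoneware handle: with the fingertips, trace along the top of it as it lies, all the way round the bend from the ragged broken root to the root that still carries a slab of pot wall, less than a finger's breadth above the clay or barely brushing it. Only after that, press the push button on the recorder box down to store the trace, and let it come up again. Do not pick up, shift or press hard on the handle, and leave everything else where it is.

Things in the scene. Friction and masses are not known exactly. Their poses are not given: they have to be found in the camera images.
- handle: thick grey stoneware jar handle lying on its side, loose, about 0.55 kg: a half ring (centre line radius 85 mm, round section 36 mm thick, so its upper side is a crest line 36 mm above the table) bulging to the body's +x. Origin on the table at the centre of the half ring; z up. The broken root, a ragged pale stump, is at (-20, -85) mm; the intact root, at (-25, +85) mm, still carries a flat upright slab of pot wall 70 mm wide, 14 mm thick and 42 mm tall.
- crest0 (a point): point 0 of 9 on the handle's crest line (on the clay, 36 mm above the table), counted from the broken root (0) to the intact root with the slab (8), about 35 mm apart along the curve.
- crest1 (a point): point 1 of 9 on the handle's crest line (on the clay, 36 mm above the table), counted from the broken root (0) to the intact root with the slab (8), about 35 mm apart along the curve.
- crest2 (a point): point 2 of 9 on the handle's crest line (on the clay, 36 mm above the table), counted from the broken root (0) to the intact root with the slab (8), about 35 mm apart along the curve.
- crest3 (a point): point 3 of 9 on the handle's crest line (on the clay, 36 mm above the table), counted from the broken root (0) to the intact root with the slab (8), about 35 mm apart along the curve.
- crest4 (a point): point 4 of 9 on the handle's crest line (on the clay, 36 mm above the table), counted from the broken root (0) to the intact root with the slab (8), about 35 mm apart along the curve.
- crest5 (a point): point 5 of 9 on the handle's crest line (on the clay, 36 mm above the table), counted from the broken root (0) to the intact root with the slab (8), about 35 mm apart along the curve.
- crest6 (a point): point 6 of 9 on the handle's crest line (on the clay, 36 mm above the table), counted from the broken root (0) to the intact root with the slab (8), about 35 mm apart along the curve.
- crest7 (a point): point 7 of 9 on the handle's crest line (on the clay, 36 mm above the table), counted from the broken root (0) to the intact root with the slab (8), about 35 mm apart along the curve.
- crest8 (a point): point 8 of 9 on the handle's crest line (on the clay, 36 mm above the table), counted from the broken root (0) to the intact root with the slab (8), about 35 mm apart along the curve.
- store_button_top (a point): centre of the top face of the recorder's only push button (28 mm across), pressed straight down; its face is 62 mm above the table when up; it stands off centre, nearer the robot, on the recorder, a fixed grey plastic box 110 x 100 x 40 mm.
- store_button (a joint): travel of that button: 0 when up, 0.006 m when fully down, which takes about 5 N; it springs back.
- nozzle: orange terracotta lamp nozzle, upright, 44 mm across at the foot and 40 mm tall, with a short stub at one side; origin under its centre. It stands inside the curve of the handle. Bystander, loose.
- sherd: flat terracotta sherd about 40 x 30 mm, 9 mm thick, lying by the nozzle at the open side of the handle's curve; origin under its centre. Bystander, loose.
- ring_stand: clear acrylic ring stand: base disc 90 mm across, three posts, ring at the top, 102 mm tall; origin under its centre. Bystander, loose. It and the recorder stand one to the left and one to the right of the handle, either way round.
- mallet: mallet lying on its side: head 54 mm thick and 85 mm long, wooden shaft 22 mm thick and 220 mm long from the head along the body's -x; origin on the table under the head. Bystander, loose.
- calliper: flat steel sliding calliper, 190 mm long, 9 mm thick at most; origin under the middle of its beam. Bystander, loose.
- bowl: white bowl 110 mm across and 45 mm tall; origin under its centre. Bystander, loose.
Mind the look-alikes: they are no part of the job. What is shaped like the part that bears store_button_top but purple is not meant.

How it is judged (in metres and radians):
On the way, in this order (a step that is already met when the one before it is completed fails the run):
1. the fingertips pass close over point 0 of the handle's crest (within 16 mm sideways, at most about 25 mm above the clay, not straddling it) (horizontal distance between the grasp point and crest0 below 0.016 m and z of the grasp point in the frame of crest0 between 0.01 and 0.044 m), for 0.04 s.
2. the fingertips pass close over point 1 of the handle's crest (within 16 mm sideways, at most about 25 mm above the clay, not straddling it) (horizontal distance between the grasp point and crest1 below 0.016 m and z of the grasp point in the frame of crest1 between 0.01 and 0.044 m), for 0.04 s.
3. the fingertips pass close over point 2 of the handle's crest (within 16 mm sideways, at most about 25 mm above the clay, not straddling it) (horizontal distance between the grasp point and crest2 below 0.016 m and z of the grasp point in the frame of crest2 between 0.01 and 0.044 m), for 0.04 s.
4. the fingertips pass close over point 3 of the handle's crest (within 16 mm sideways, at most about 25 mm above the clay, not straddling it) (horizontal distance between the grasp point and crest3 below 0.016 m and z of the grasp point in the frame of crest3 between 0.01 and 0.044 m), for 0.04 s.
5. the fingertips pass close over point 4 of the handle's crest (within 16 mm sideways, at most about 25 mm above the clay, not straddling it) (horizontal distance between the grasp point and crest4 below 0.016 m and z of the grasp point in the frame of crest4 between 0.01 and 0.044 m), for 0.04 s.
6. the fingertips pass close over point 5 of the handle's crest (within 16 mm sideways, at most about 25 mm above the clay, not straddling it) (horizontal distance between the grasp point and crest5 below 0.016 m and z of the grasp point in the frame of crest5 between 0.01 and 0.044 m), for 0.04 s.
7. the fingertips pass close over point 6 of the handle's crest (within 16 mm sideways, at most about 25 mm above the clay, not straddling it) (horizontal distance between the grasp point and crest6 below 0.016 m and z of the grasp point in the frame of crest6 between 0.01 and 0.044 m), for 0.04 s.
8. the fingertips pass close over point 7 of the handle's crest (within 16 mm sideways, at most about 25 mm above the clay, not straddling it) (horizontal distance between the grasp point and crest7 below 0.016 m and z of the grasp point in the frame of crest7 between 0.01 and 0.044 m), for 0.04 s.
9. the fingertips pass close over point 8 of the handle's crest (within 16 mm sideways, at most about 25 mm above the clay, not straddling it) (horizontal distance between the grasp point and crest8 below 0.016 m and z of the grasp point in the frame of crest8 between 0.01 and 0.044 m), for 0.04 s.
10. then the recorder's button is pressed down (over 4 of its 6 mm) (value of joint store_button above 0.004 m), for 0.06 s.
At the end, for the whole second after the job is handed in: The nine points of the crest were passed in order from the broken root, then the button was pressed; now the button is up again, the handle lies within 12 mm of where it was (its ends within 15 mm), and the bystanders are upright, at rest and within 20 mm of where they were (not (distance of handle from where it was at the start of the episode above 0.012 m or distance of any of crest0, crest8 from where it was at the start of the episode above 0.015 m) and not (distance of any of nozzle, sherd, ring_stand, mallet, calliper, bowl from where it was at the start of the episode above 0.02 m) and value of joint store_button below 0.0015 m and angle between handle's own z axis and vertical below 0.1 rad and linear speed of each of handle, nozzle, sherd, ring_stand, mallet, calliper, bowl below 0.02 m/s and angle between each of nozzle, sherd, ring_stand, mallet, calliper, bowl's own z axis and vertical below 0.15 rad); the robot touches nothing.
It fails at once if the handle is shifted or lifted (over 12 mm, its ends over 15 mm) (distance of handle from where it was at the start of the episode above 0.012 m or distance of any of crest0, crest8 from where it was at the start of the episode above 0.015 m).
It fails at once if the fingers press hard on the handle (over 20 N) (contact force between the fingers and handle above 20 N).
It fails at once if a bystander is shifted over 20 mm (distance of any of nozzle, sherd, ring_stand, mallet, calliper, bowl from where it was at the start of the episode above 0.02 m).
It also fails if it takes over 58 s, if anything falls off the work surface, if the arm or the gripper's body presses on something with over 40 N, if the wrist force passes 120 N, or if a joint passes its speed limit or range.

## Robot

A 6-joint arm with a two-finger parallel gripper is mounted at the origin on the work surface. World frame = base frame: x ahead of the robot, y to its left, z up, the work surface at z = 0. Lengths are in mm, angles in degrees, forces in N, time in s.
With the tool pointing down it reaches from about 350 to 850 mm from the base axis. Payload 8.1 kg.
Tool frame: the origin (TCP) lies at the very end of the fingers, on their centre line; the grasp point (between the pads) lies 19 mm behind it (tcp_to_grasp is the distance from the TCP to the grasp point, in mm); z points along the fingers, x is the direction in which the jaws open and shut, and the axes are right-handed (so a half turn about z gives the same grasp; the last joint's range is limited). The gripper opens to 85 mm and grips with 20 to 120 N. Pads are 22 mm wide; open, the fingers measure 114 mm over their backs; the gripper's body (76 mm by 85 mm) begins 54 mm behind the grasp point. The pads swing forward as they close: fully open they stand 13 mm farther back than shut.
Start: joints at [-79.492, 7.471, 85.268, -0, 87.261, -4.893], TCP at [159.365, -578.453, 231.292] pointing down, gripper open.
Joint ranges: [-169.43, 169.43], [-51.17, 129.36], [1.28, 143.12], [-76.62, 256.62], [0, 156.53], [-152.29, 152.29]. Speed limits (degrees/s): [136.94, 136.94, 159.86, 180, 180, 180].

## Interface

Orientations are given as [roll, pitch, yaw] about the fixed x, y, z axes, in that order (R = Rz(yaw) Ry(pitch) Rx(roll)).
In Python, from bench import * gives the robot as it stands. The module is installed in compiled form; this text tells all that it offers.
- The arm moves only by the tool apply_moves, never from a script. Its argument "targets" is text: rows parted by semicolons, each of 7 numbers parted by spaces: the turn, a rotation vector about the tool's x, y, z in rad, then the shift along the tool's x, y, z in cm, then the finger opening in cm, from 0 to 8.54. A call has exactly 5 rows; each row is the pose to reach, as a shift and turn from the pose commanded when the call began, along the tool's axes at that moment; what a row does not reach only later rows make up. A row lasts 1/10 s, in which the tool goes at most 50 mm and 8.59 degrees, less where a joint would pass 70% of its speed; a pose out of reach is approached as far as the arm can. A call with a gripper value outside its range is refused whole. The fingers move at their own pace and stop on an object; "force" is the grip in N (left out, the last holds). Time passes only in rows, so rows that repeat a pose let the fingers close, or fill a call up. It gives the time, the measured TCP pose, the force and the opening at its end, in the units of the state.
- sense(): the state, without advancing time (a new reading comes with each control period).
- snapshot(name): name is "side" or "top"; returns the picture (400x640x3 uint8, red, green, blue); there is no depth.
- camera_model(name): a dict with "fx", "fy", "cx", "cy" (pixels), "position" and "attitude" of the camera in the world. Camera axes: x right, y up, looking along -z (the intrinsics and any distortion apply to the point x, -y, -z); pixel columns grow to the right and rows downward; lengths in mm; the calibration is good to about 2 mm. A picture is of the moment at which its call begins. camera_model takes no time and is no camera call.
- hand_in(): hands the job in, once; it reports no verdict.
Trained networks look in the newest picture that a camera, given by its name, has taken for a name from the list of things; names that differ only in an ending like _2 or _b are one class to them, and where a whole thing is asked for, a point or a joint stands for the part that bears it (a point fixed in the world has none). Each returns a list of dicts, best first, with "confidence" (0 to 1); they miss things now and then, are a little off and sometimes report something else, mostly with a low value. They report only what shows in the picture. A call takes as long as a camera call. They do not tell look-alikes from the thing itself.
- recognise(camera, query): "at" ([row, column] in pixels, amid what is visible of it).
- place_of(camera, query): "at" ([row, column] in pixels: a listed point, or the origin of a listed thing).
The state is a dict: "time": time; "joint_pos": joint angles; "qd": joint speeds; "joint_efforts": joint torques, N m; "tool_pos": TCP position; "tcp_rot": TCP orientation; "ft_force": force on the tool from outside, world axes, zero at the start; "wrist_torque": the same for the moment, N m; "finger_gap": finger opening in mm.
Only numpy, scipy, OpenCV 4.12 (cv2) and the standard library are available. Lean on these libraries where they do the work, as an engineer would, in place of code of your own. Each camera call takes 0.05 s, during which the arm holds its last target. There are 200 camera calls.

## Working session

There is one attempt and no reset: what is moved stays moved. The work goes in short steps, Python scripts to look and compute and a tool call to move; the robot and the scene stay as the last step left them, time stands still between calls to the robot, and variables do not carry over. Pictures are saved under pics/ and viewed, about 8 in all and at most 12, crops included, and the job is handed in when it is done.

Besides the shell and the picture viewer there is one more tool, called after "Call:" by a JSON object that holds its "api" and its "payload". apply_moves: Moves the arm, as the interface text tells. Its arguments: {"type":"object","properties":{"targets":{"type":"string"},"force":{"type":"number"}},"required":["targets"]}

```bash
mkdir -p pics
cat > h.py <<'E'
from bench import *
import numpy as np, cv2
from scipy.spatial.transform import Rotation as R
def ray(cam,at):
    m=camera_model(cam); 
    A=np.array(m["attitude"],float)
    Rm=A if A.shape==(3,3) else R.from_euler('xyz',A,degrees=True).as_matrix()
    d=np.array([(at[1]-m["cx"])/m["fx"],-(at[0]-m["cy"])/m["fy"],-1.])
    return np.array(m["position"],float),Rm@d
def onz(cam,at,z):
    p,d=ray(cam,at); return p+d*(z-p[2])/d[2]
def pix(cam,P):
    m=camera_model(cam);A=np.array(m["attitude"],float)
    Rm=A if A.shape==(3,3) else R.from_euler('xyz',A,degrees=True).as_matrix()
    q=Rm.T@(np.array(P,float)-np.array(m["position"],float))
    return np.array([m["cy"]-m["fy"]*q[1]/-q[2],m["cx"]+m["fx"]*q[0]/-q[2]])
E
python3 - <<'E'
from h import *
for c in("top","side"):
    im=snapshot(c); cv2.imwrite(f"pics/{c}0.png",im[:,:,::-1]); print(c,camera_model(c))
    for q in ["handle"]+[f"crest{i}" for i in range(9)]+["store_button_top"]:
        z=0 if q=="handle" else 62 if "st" in q and "button" in q else 36
        print(c,q,[(np.round(d["at"]),round(d["confidence"],2),np.round(onz(c,d["at"],z)[:2])) for d in place_of(c,q)[:3]])
print(sense())
E
```

```text
top {'fx': 485.39454880610134, 'fy': 485.39454880610134, 'cx': 328.1782793743533, 'cy': 201.35023861966985, 'position': array([ 348.2371894 ,  -74.77082409, 1255.00961484]), 'attitude': array([ 11.89472948,  -0.24149687, -91.38687537])}
top handle []
top crest0 [(array([228., 246.]), 0.91, array([542., 125.])), (array([196., 301.]), 0.89, array([619., -16.])), (array([181., 278.]), 0.86, array([663.,  43.]))]
top crest1 [(array([228., 246.]), 0.91, array([542., 125.])), (array([196., 301.]), 0.89, array([619., -16.])), (array([181., 278.]), 0.86, array([663.,  43.]))]
top crest2 [(array([228., 246.]), 0.91, array([542., 125.])), (array([196., 301.]), 0.89, array([619., -16.])), (array([181., 278.]), 0.86, array([663.,  43.]))]
top crest3 [(array([228., 246.]), 0.91, array([542., 125.])), (array([196., 301.]), 0.89, array([619., -16.])), (array([181., 278.]), 0.86, array([663.,  43.]))]
top crest4 [(array([228., 246.]), 0.91, array([542., 125.])), (array([196., 301.]), 0.89, array([619., -16.])), (array([181., 278.]), 0.86, array([663.,  43.]))]
top crest5 [(array([228., 246.]), 0.91,
[... 2752 characters left out ...]
.]), 0.52, array([461., 261.]))]
{'time': 1.2, 'joint_pos': array([-7.94922534e+01,  7.47224611e+00,  8.52666860e+01, -4.65509674e-04,
        8.72631474e+01, -4.89385922e+00]), 'qd': array([-0.07512368, -0.01347385, -0.06734673,  0.06723866,  0.03311069,
       -0.03331826]), 'joint_efforts': array([-3.45085218e-04, -5.69321287e+01, -5.00866807e+01, -1.67367521e-04,
        1.16234165e-03,  1.49514261e-05]), 'tool_pos': array([ 159.36034405, -578.44909932,  231.29164396]), 'tcp_rot': array([ 1.79999714e+02,  2.11158746e-03, -7.45983720e+01]), 'ft_force': array([0.25504512, 0.45845682, 0.62018188]), 'wrist_torque': array([0.00037748, 0.05070994, 0.03052516]), 'finger_gap': 85.14296514097111}
```

View pics/top0.png

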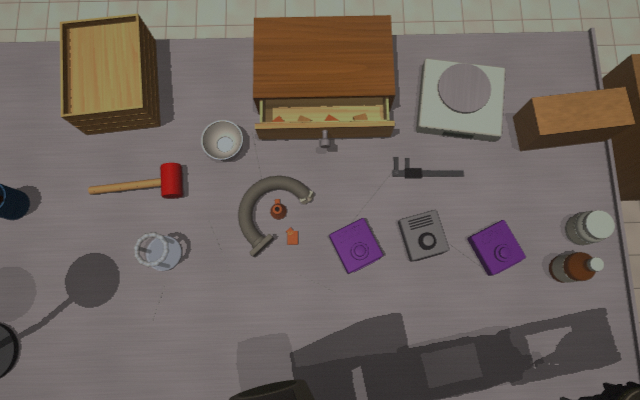

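View pics/side0.png

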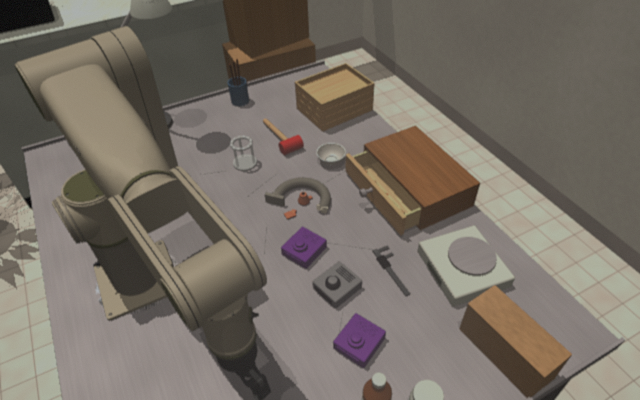

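Run:
```python
from h import *
for c in("top","side"):
    im=snapshot(c)
    d=[(np.round(d["at"],1).tolist(),round(d["confidence"],2)) for d in place_of(c,"crest0")]
    e=[(np.round(d["at"],1).tolist(),round(d["confidence"],2)) for d in place_of(c,"store_button_top")]
    print(c,d,"\nB",e,"\nN",[(np.round(d["at"],1).tolist(),round(d["confidence"],2)) for d in place_of(c,"nozzle")])
    print([np.round(onz(c,x[0],36)[:2]).tolist() for x in d])
a,b=(140,220,200,320),(160,225,250,340)
t=cv2.imread("pics/top0.png")[165:265,225:325];s=cv2.imread("pics/side0.png")[165:225,255:345]
rec=cv2.imread("pics/top0.png")[200:280,390:460]
H=lambda x:cv2.resize(x,(400,300),interpolation=cv2.INTER_CUBIC)
cv2.imwrite("pics/crop1.png",np.vstack([np.hstack([cv2.resize(t,(400,400),interpolation=2),cv2.resize(rec,(350,400),interpolation=2)]) ]))
```

```text
top [([203.3, 244.9], 0.96), ([213.3, 242.3], 0.86), ([183.4, 290.6], 0.83), ([194.7, 300.7], 0.82), ([228.1, 243.2], 0.74), ([190.4, 256.5], 0.68), ([184.7, 265.8], 0.65), ([177.9, 276.7], 0.6), ([239.3, 254.6], 0.59)] 
B [([253.2, 504.2], 0.55), ([249.2, 361.0], 0.49), ([237.4, 428.6], 0.42)] 
N [([211.9, 276.9], 0.52)]
[[605.0, 127.0], [579.0, 134.0], [654.0, 10.0], [624.0, -16.0], [541.0, 131.0], [638.0, 98.0], [653.0, 74.0], [670.0, 46.0], [511.0, 102.0]]
side [([193.1, 277.2], 0.98), ([178.9, 297.3], 0.92), ([194.9, 327.6], 0.78), ([199.9, 322.6], 0.68), ([189.1, 323.5], 0.67), ([178.6, 307.9], 0.63), ([183.7, 284.9], 0.63), ([181.0, 318.4], 0.6), ([181.0, 287.2], 0.58)] 
B [([337.6, 356.8], 0.52), ([241.5, 302.5], 0.51), ([281.0, 330.5], 0.48), ([191.7, 277.5], 0.19)] 
N [([200.9, 303.0], 0.51)]
[[507.0, 92.0], [599.0, 123.0], [654.0, -1.0], [628.0, -14.0], [655.0, 31.0], [632.0, 105.0], [550.0, 122.0], [659.0, 76.0], [563.0, 130.0]]
```

View pics/crop1.png

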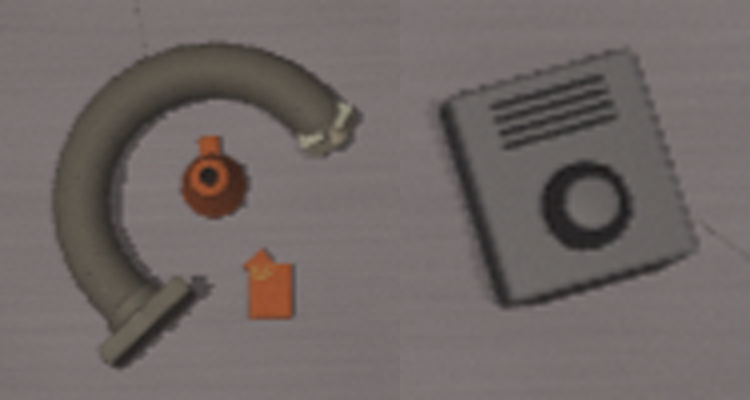

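```bash
cat > fit.py <<'E'
from h import *
from scipy.optimize import least_squares
N=np.linspace(-140,140,9)
def crest(s0=0):
    out=[]
    for s in N+s0:
        L=85*np.pi/2
        if abs(s)<L: out.append([85*np.cos(s/85),85*np.sin(s/85)])
        else: out.append([-(abs(s)-L),85*np.sign(s)])
    return np.array(out)
def place(p): 
    c,s=np.cos(p[2]),np.sin(p[2]); return crest()@np.array([[c,s],[-s,c]])+p[:2]
E
python3 - <<'E'
from fit import *
D={"top":[[203.3,244.9],[213.3,242.3],[183.4,290.6],[194.7,300.7],[228.1,243.2],[190.4,256.5],[184.7,265.8],[177.9,276.7],[239.3,254.6]],
"side":[[193.1,277.2],[178.9,297.3],[194.9,327.6],[199.9,322.6],[189.1,323.5],[178.6,307.9],[183.7,284.9],[181,318.4],[181,287.2]]}
P={c:np.array([onz(c,a,36)[:2] for a in D[c]]) for c in D}
P["both"]=np.vstack([P["top"],P["side"]])
for c in P:
    Q=P[c]
    f=lambda p:np.linalg.norm(Q[:,None]-place(p)[None],axis=2).min(1)
    r=least_squares(f,[567,41,.8],loss="soft_l1",f_scale=5); print(c,r.x,np.round(f(r.x),1))
p=r.x
print(np.round(place(p)))
ims=[]
for c,w in(("top",(160,270,225,435)),("side",(160,300,230,360))):
    im=cv2.resize(cv2.imread(f"pics/{c}0.png"),None,fx=4,fy=4,interpolation=2)
    for i,x in enumerate(place(p)):
        r,q=pix(c,[*x,36])*4+2; cv2.circle(im,(int(q),int(r)),4,(0,0,255) if i else (0,255,0),-1)
    if c=="top": im=im[160*4:265*4,225*4:325*4]
    else: im=im[160*4:225*4,255*4:345*4]
    ims.append(im)
h=max(i.shape[0] for i in ims)
cv2.imwrite("pics/fit.png",np.hstack([cv2.copyMakeBorder(i,0,h-i.shape[0],0,0,0) for i in ims]))
a,d=ray("top",[239.5,428]);b,e=ray("side",[281,330.7])
t=np.linalg.lstsq(np.c_[d,-e],b-a,rcond=None)[0];print("button",a+t[0]*d,b+t[1]*e, onz("top",[240,428],62),onz("side",[281,330.6],62))
E
```

```text
top [5.75654116e+02 4.75499153e+01 3.51720461e-01] [ 4.   4.6  3.3  6.1  5.8  8.5  4.1 10.1 37.2]
side [573.82912851  41.83859232   0.80537627] [ 4.1  4.3  8.2  8.2  9.9  2.3 15.6  6.9  6.7]
both [577.49898774  44.76658238   0.78615705] [ 5.1  6.1  2.1 10.   9.7  7.1  4.5  8.6  2.2  9.8  9.5  9.   7.8 12.8
  5.1  9.9  2.5 10.9]
[[633. -20.]
 [654.   8.]
 [662.  42.]
 [657.  76.]
 [638. 105.]
 [608. 124.]
 [574. 130.]
 [540. 121.]
 [513. 100.]]
button [ 498.06821051 -331.84377952   54.99210472] [ 487.29829949 -329.2745933    53.09701982] [ 495.95203681 -330.25972737   62.        ] [ 484.15457114 -334.70805216   62.        ]
```

View pics/fit.png

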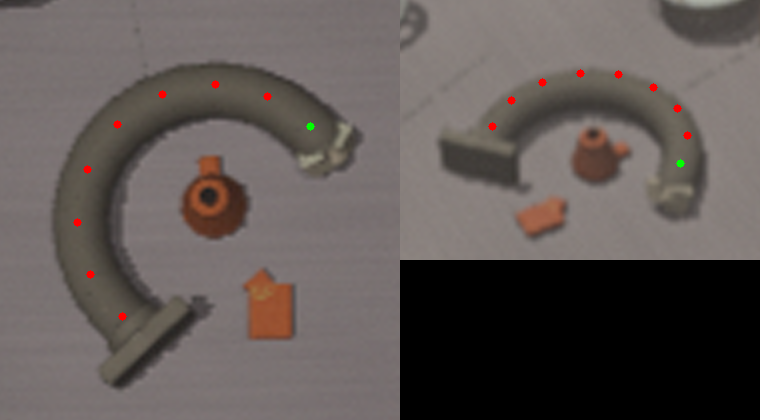

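Call:
{"api": "apply_moves", "payload": {"targets": "0 0 0.054 -2.5 -3.7 0 0; 0 0 0.108 -5 -7.4 0 0; 0 0 0.162 -7.5 -11.1 0 0; 0 0 0.216 -10 -14.8 0 0; 0 0 0.269 -12.5 -18.5 0 0", "force": 20}}

```text
time: 2.1
tool_pos: [305.4, -407.4, 231.4]
tcp_rot: [-180.0, -0.0, -90.2]
ft_force: [0.6, -0.4, 1.0]
finger_gap: 12.2
```

Call:
{"api": "apply_moves", "payload": {"targets": "0 0 0 -3.4 -2.9 0 0; 0 0 0 -6.8 -5.8 0 0; 0 0 0 -10.2 -8.7 0 0; 0 0 0 -13.6 -11.6 0 0; 0 0 0 -17 -14.5 0 0"}}

```text
time: 2.6
tool_pos: [450.5, -237.3, 231.6]
tcp_rot: [-180.0, -0.0, -90.0]
ft_force: [0.9, -0.1, 0.4]
finger_gap: -0.1
```

Call:
{"api": "apply_moves", "payload": {"targets": "0 0 0 -3.4 -2.9 0 0; 0 0 0 -6.8 -5.8 0 0; 0 0 0 -10.2 -8.7 2 0; 0 0 0 -13.6 -11.6 4 0; 0 0 0 -17 -14.5 6 0"}}

```text
time: 3.1
tool_pos: [595.8, -67.2, 171.0]
tcp_rot: [-179.9, -0.0, -90.0]
ft_force: [1.1, -0.6, -0.3]
finger_gap: 0.2
```

Call:
{"api": "apply_moves", "payload": {"targets": "0 0 0 -2.5 -1.9 3 0; 0 0 0 -4.9 -3.8 6 0; 0 0 0 -4.9 -3.8 8 0; 0 0 0 -4.9 -3.8 8 0; 0 0 0 -4.9 -3.8 8 0"}}

```text
time: 3.6
tool_pos: [632.3, -20.1, 91.4]
tcp_rot: [179.9, -0.0, -90.0]
ft_force: [0.6, -0.1, 0.2]
finger_gap: -0.4
```

Run:
```python
from fit import *
s=sense();p=s["tool_pos"];print(p,s["tcp_rot"],s["finger_gap"],s["time"])
ims=[]
for c,(r0,r1,q0,q1) in(("top",(160,260,225,325)),("side",(140,240,255,355))):
    im=snapshot(c); im=cv2.resize(im[:,:,::-1],None,fx=4,fy=4,interpolation=2)
    a=pix(c,p);print(c,a)
    r,q=a*4+2; cv2.circle(im,(int(q),int(r)),4,(0,0,255),-1)
    ims.append(im[r0*4:r1*4,q0*4:q1*4])
cv2.imwrite("pics/over0.png",np.hstack(ims))
```

```text
[632.30304416 -20.06910633  91.37083624] [ 1.79947407e+02 -2.94746673e-03 -9.00128416e+01] -0.37303245588108364 3.6
top [186.42207134 301.21817564]
side [188.75795908 324.17020296]
```

View pics/over0.png

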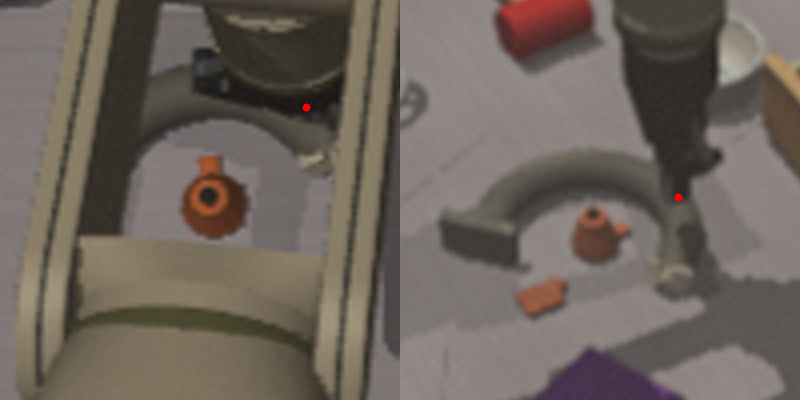

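Call:
{"api": "apply_moves", "payload": {"targets": "0 0 0 0 0 1.5 0; 0 0 0 0 0 3 0; 0 0 0 0 0 4.1 0; 0 0 0 0 0 4.1 0; 0 0 0 0 0 4.1 0"}}

```text
time: 4.2
tool_pos: [632.0, -19.9, 49.4]
tcp_rot: [179.9, 0.0, -90.0]
ft_force: [0.2, 0.1, 0.4]
finger_gap: 0.1
```

Run:
```python
from fit import *
print("left max y",onz("top",[212,246.4],18),"top max x",onz("top",[182.5,276],18),"fit",577.5+85,44.8+85)
print("stump end",onz("top",[195.5,308],20), "slab mid",onz("top",[245,261.5],42))
p=[577.5,44.77,.786];c,s=np.cos(.786),np.sin(.786)
g=lambda x,y:(p[0]+c*x-s*y,p[1]+s*x+c*y)
print(g(-20,-85),g(-25,85),g(-20,-70))
s=sense();t=s["tool_pos"];print(t,s["ft_force"]);ims=[]
for c,(r0,r1,q0,q1) in(("side",(140,240,255,355)),):
    im=snapshot(c); im=cv2.resize(im[:,:,::-1],None,fx=6,fy=6,interpolation=2)
    r,q=pix(c,t)*6+3; cv2.circle(im,(int(q),int(r)),3,(0,0,255),-1)
    ims.append(im[r0*6:r1*6,q0*6:q1*6])
cv2.imwrite("pics/over1.png",ims[0])
```

```text
left max y [585.35052136 126.18820307  18.        ] top max x [662.3363943   49.40095606  18.        ] fit 662.5 129.8
stump end [624.97998422 -34.07040462  20.        ] slab mid [495.73302436  83.61995223  42.        ]
(np.float64(623.5066165385505), np.float64(-29.44853700171392)) (np.float64(499.6927343930089), np.float64(87.1495872887306)) (np.float64(612.8936333008894), np.float64(-18.848320645567018))
[631.95188331 -19.86852442  49.41434926] [0.20489265 0.12600906 0.41580568]
```

View pics/over1.png

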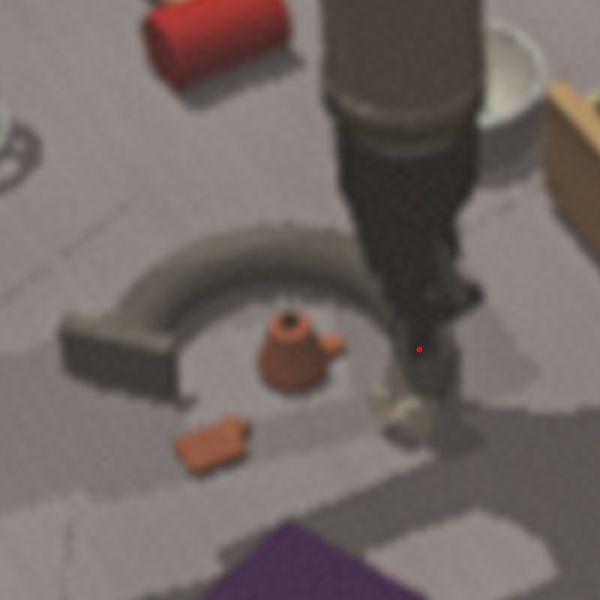

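Run:
```python
from fit import *
L=85*np.pi/2; th=.786; C=np.array([576.5,42.])
cur=sense()["tool_pos"][:2]; 
S=np.linspace(-L-14,-L-14+2*L+28,26)
W=[]
for s in S:
    a=np.clip(s,-L,L)/85; e=max(abs(s)-L,0)
    l=np.array([85*np.cos(a)-e,85*np.sin(a)])
    W.append(C+[np.cos(th)*l[0]-np.sin(th)*l[1],np.sin(th)*l[0]+np.cos(th)*l[1]])
W=np.array(W); print(cur,W[0],W[-1])
print("to start",-(W[0]-cur)[::-1]/10)
for k in range(0,25,5):
    print("; ".join("0 0 0 %.1f %.1f 0 0"%tuple(-(np.round(W[k+j]-W[k],0))[::-1]/10) for j in range(1,6)), W[k+5])
```

```text
[632.60652684 -19.91610381] [626.74670308 -27.97334371] [506.46622639  92.16244166]
to start [0.80572399 0.58598238]
0 0 0 -0.8 -0.8 0 0; 0 0 0 -1.7 -1.6 0 0; 0 0 0 -2.7 -2.3 0 0; 0 0 0 -3.7 -2.8 0 0; 0 0 0 -4.9 -3.2 0 0 [658.74491572  20.5343568 ]
0 0 0 -1.2 -0.2 0 0; 0 0 0 -2.3 -0.3 0 0; 0 0 0 -3.5 -0.2 0 0; 0 0 0 -4.7 0.1 0 0; 0 0 0 -5.8 0.5 0 0 [653.44368614  78.12020437]
0 0 0 -1.0 0.6 0 0; 0 0 0 -2.0 1.3 0 0; 0 0 0 -2.8 2.1 0 0; 0 0 0 -3.5 3.1 0 0; 0 0 0 -4.1 4.1 0 0 [612.52756317 118.98710731]
0 0 0 -0.4 1.1 0 0; 0 0 0 -0.7 2.2 0 0; 0 0 0 -0.8 3.4 0 0; 0 0 0 -0.7 4.6 0 0; 0 0 0 -0.5 5.8 0 0 [554.93537638 124.21901853]
0 0 0 0.4 1.1 0 0; 0 0 0 0.9 2.2 0 0; 0 0 0 1.6 3.1 0 0; 0 0 0 2.4 4.0 0 0; 0 0 0 3.2 4.8 0 0 [506.46622639  92.16244166]
```

Call:
{"api": "apply_moves", "payload": {"targets": "0 0 0 0.4 0.3 0 0; 0 0 0 0.8 0.6 0 0; 0 0 0 0.8 0.6 0 0; 0 0 0 0.8 0.6 0 0; 0 0 0 0.8 0.6 0 0"}}

```text
time: 4.75
tool_pos: [626.7, -27.9, 50.5]
tcp_rot: [-180.0, 0.0, -90.0]
ft_force: [-0.4, 0.1, -1.1]
finger_gap: 0.1
```

Call:
{"api": "apply_moves", "payload": {"targets": "0 0 0 -0.8 -0.8 0 0; 0 0 0 -1.7 -1.6 0 0; 0 0 0 -2.7 -2.3 0 0; 0 0 0 -3.7 -2.8 0 0; 0 0 0 -4.9 -3.2 0 0"}}

```text
time: 5.25
tool_pos: [659.2, 22.3, 50.2]
tcp_rot: [-180.0, -0.0, -90.0]
ft_force: [0.2, 0.5, -0.2]
finger_gap: -0.1
```

Call:
{"api": "apply_moves", "payload": {"targets": "0 0 0 -1.2 -0.2 0 0; 0 0 0 -2.3 -0.3 0 0; 0 0 0 -3.5 -0.2 0 0; 0 0 0 -4.7 0.1 0 0; 0 0 0 -5.8 0.5 0 0"}}

```text
time: 5.75
tool_pos: [653.2, 80.2, 50.3]
tcp_rot: [180.0, 0.0, -90.0]
ft_force: [-0.3, -0.2, 0.8]
finger_gap: -0.2
```

Call:
{"api": "apply_moves", "payload": {"targets": "0 0 0 -1.0 0.6 0 0; 0 0 0 -2.0 1.3 0 0; 0 0 0 -2.8 2.1 0 0; 0 0 0 -3.5 3.1 0 0; 0 0 0 -4.1 4.1 0 0"}}

```text
time: 6.25
tool_pos: [611.7, 120.6, 50.3]
tcp_rot: [180.0, -0.0, -90.0]
ft_force: [-0.3, 0.7, -0.7]
finger_gap: -0.1
```

Call:
{"api": "apply_moves", "payload": {"targets": "0 0 0 -0.4 1.1 0 0; 0 0 0 -0.7 2.2 0 0; 0 0 0 -0.8 3.4 0 0; 0 0 0 -0.7 4.6 0 0; 0 0 0 -0.5 5.8 0 0"}}

```text
time: 6.75
tool_pos: [553.5, 125.3, 50.3]
tcp_rot: [180.0, -0.0, -90.0]
ft_force: [-1.0, 0.1, -0.0]
finger_gap: 0.1
```

Call:
{"api": "apply_moves", "payload": {"targets": "0 0 0 0.4 1.1 0 0; 0 0 0 0.9 2.2 0 0; 0 0 0 1.6 3.1 0 0; 0 0 0 2.4 4.0 0 0; 0 0 0 3.2 4.8 0 0"}}

```text
time: 7.25
tool_pos: [505.9, 92.5, 50.3]
tcp_rot: [-180.0, -0.0, -90.0]
ft_force: [1.8, 0.1, -0.4]
finger_gap: 0.1
```

Call:
{"api": "apply_moves", "payload": {"targets": "0 0 0 0 0 0 0; 0 0 0 0 0 0 0; 0 0 0 0 0 -3 0; 0 0 0 0 0 -6 0; 0 0 0 0 0 -10 0"}}

```text
time: 7.75
tool_pos: [505.7, 93.2, 149.9]
tcp_rot: [179.8, -0.0, -90.0]
ft_force: [0.4, 0.2, -0.3]
finger_gap: -0.3
```

Call:
{"api": "apply_moves", "payload": {"targets": "0 0 0 4.5 0.1 0 0; 0 0 0 9 0.2 0 0; 0 0 0 13.5 0.3 0 0; 0 0 0 18 0.4 0 0; 0 0 0 22.5 0.5 0 0"}}

```text
time: 8.25
tool_pos: [501.9, -133.6, 150.7]
tcp_rot: [-179.9, -0.0, -90.0]
ft_force: [1.1, -0.2, -0.4]
finger_gap: 0.3
```

Call:
{"api": "apply_moves", "payload": {"targets": "0 0 0 4.5 0.1 0 0; 0 0 0 9 0.2 0 0; 0 0 0 13.5 0.4 2 0; 0 0 0 18 0.6 4 0; 0 0 0 19.9 0.7 6 0"}}

```text
time: 8.75
tool_pos: [494.5, -335.1, 90.0]
tcp_rot: [-179.9, -0.1, -90.2]
ft_force: [-0.1, 0.9, 0.1]
finger_gap: 0.4
```

Run:
```python
from fit import *
s=sense();t=s["tool_pos"];print(t,s["ft_force"]);ims=[]
B=[494,-332,62]
for c,(r0,r1,q0,q1) in(("top",(190,290,380,480)),("side",(230,330,280,380))):
    im=snapshot(c); im=cv2.resize(im[:,:,::-1],None,fx=4,fy=4,interpolation=2)
    for P,k in((t,(0,0,255)),(B,(0,255,0))):
        r,q=pix(c,P)*4+2; cv2.circle(im,(int(q),int(r)),3,k,-1)
    ims.append(im[r0*4:r1*4,q0*4:q1*4])
o=cv2.imread("pics/side0.png")[230:330,280:380]; o=cv2.resize(o,None,fx=4,fy=4,interpolation=2)
r,q=(pix("side",B)-[230,280])*4+2; cv2.circle(o,(int(q),int(r)),3,(0,255,0),-1)
cv2.imwrite("pics/btn.png",np.hstack([ims[1],o]))
```

```text
[ 494.54341392 -335.11814308   90.02684909] [-0.06365515  0.87859058  0.05058953]
```

View pics/btn.png

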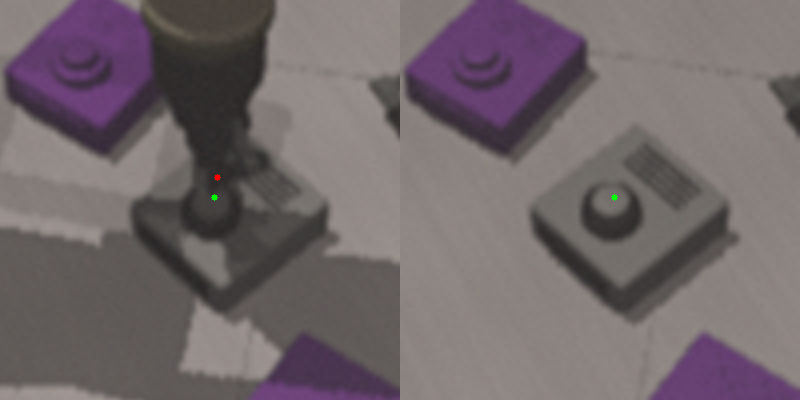

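Call:
{"api": "apply_moves", "payload": {"targets": "0 0 0 -0.2 0.1 1.2 0; 0 0 0 -0.2 0.1 2.2 0; 0 0 0 -0.2 0.1 2.8 0; 0 0 0 -0.2 0.1 3.1 0; 0 0 0 -0.2 0.1 3.4 0"}}

```text
time: 9.35
tool_pos: [494.1, -328.1, 56.8]
tcp_rot: [-180.0, 0.0, -90.0]
ft_force: [-1.2, 2.3, 4.5]
finger_gap: -0.3
```

Call:
{"api": "apply_moves", "payload": {"targets": "0 0 0 0 0 0 0; 0 0 0 0 0 0 0; 0 0 0 0 0 0 0; 0 0 0 0 0 0 0; 0 0 0 0 0 0 0"}}

```text
time: 9.85
tool_pos: [494.0, -329.0, 56.7]
tcp_rot: [-179.9, -0.0, -90.0]
ft_force: [0.8, 3.9, 4.3]
finger_gap: 0.0
```

Call:
{"api": "apply_moves", "payload": {"targets": "0 0 0 0 0 0.05 0; 0 0 0 0 0 0.1 0; 0 0 0 0 0 0.1 0; 0 0 0 0 0 0.1 0; 0 0 0 0 0 0.1 0"}}

```text
time: 10.35
tool_pos: [494.0, -329.1, 56.0]
tcp_rot: [-179.9, -0.0, -90.0]
ft_force: [0.7, 3.8, 7.7]
finger_gap: 0.2
```

Bottomed out (the force rose past 5 N). Now up.

Call:
{"api": "apply_moves", "payload": {"targets": "0 0 0 0 0 -0.5 0; 0 0 0 0 0 -2 0; 0 0 0 0 0 -5 0; 0 0 0 0 0 -9 0; 0 0 0 0 0 -13 0"}}

```text
time: 10.85
tool_pos: [492.5, -328.8, 186.5]
tcp_rot: [179.9, 0.0, -90.0]
ft_force: [0.3, -0.0, -0.4]
finger_gap: -0.2
```

Call:
{"api": "apply_moves", "payload": {"targets": "0 0 0 3 3 0 0; 0 0 0 6 6 0 0; 0 0 0 9 9 0 0; 0 0 0 10 10 0 0; 0 0 0 10 10 0 0"}}

```text
time: 11.35
tool_pos: [391.5, -430.4, 185.6]
tcp_rot: [180.0, -0.0, -90.2]
ft_force: [0.9, -0.1, 0.6]
finger_gap: -0.1
```

Run:
```python
from fit import *
s=sense();print(s["tool_pos"],s["ft_force"],s["time"])
im=snapshot("side")
n=im[:,:,::-1].astype(int);o=cv2.imread("pics/side0.png").astype(int)
a=n[125:320,225:425].astype(np.uint8);b=o[125:320,225:425].astype(np.uint8)
cv2.imwrite("pics/end.png",np.hstack([cv2.resize(x,(400,390),interpolation=2) for x in(a,b)]))
```

```text
[ 391.53974458 -430.4005923   185.64268438] [ 0.85278055 -0.09692993  0.63552421] 11.35
```

View pics/end.png

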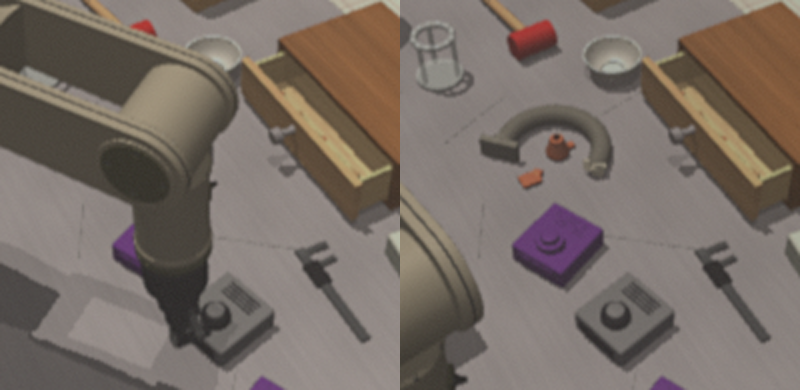

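Run:
```python
from h import *
im=snapshot("top")[:,:,::-1].astype(int);o=cv2.imread("pics/top0.png").astype(int)
d=np.abs(im-o).max(2)
for n,(r0,r1,a,b) in {"handle":(170,260,232,318),"stand":(228,275,130,190),"mallet":(160,200,85,185),"bowl":(118,162,200,245),"calliper":(155,182,390,465)}.items(): print(n,np.mean(d[r0:r1,a:b]>30))
hand_in()
```

```text
handle 0.0
stand 0.0
mallet 0.0
bowl 0.0
calliper 0.0
the job is handed in; nothing more can be done
```

I traced the handle's crest from the broken root to the slab root with closed fingertips, then pressed and released the grey recorder's button. The job is handed in, with no verdict reported.

- **Trace:** The tips stayed about 14 mm above the clay, and the wrist force stayed at noise level, under 2 N.
- **Button:** I pressed it until the tips were at 56 mm, the bottom of its travel. The force rose to 7.7 N there, past the 5 N needed. I then lifted off and moved clear of it. I took it to have sprung back up from the last side picture and the force back at noise, but did not measure it.
- **Scene:** In the last top picture the handle, nozzle, sherd, ring stand, mallet, bowl and calliper areas showed no change from the start.
- **Not confirmed:** I could not directly check that each crest point was passed. The position estimates from the two cameras differed by about 5 mm for the handle and 10 mm for the button. For the trace, that is well inside the 16 mm allowed.
- **Unexplained:** During the press there was a sideways force of about 4 N that I did not explain. It was gone once I lifted off.

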